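Shut and latch the slide-lid lunchbox

ROBOT

A 6-joint arm with a two-finger parallel gripper is mounted at the origin on the work surface. World frame = base frame: x ahead of the robot, y to its left, z up, the work surface at z = 0. Lengths are in m, angles in rad, forces in N, time in s.
With the tool pointing down it reaches from about 0.35 to 0.925 m from the base axis. Payload 6.4 kg.
Tool frame: the origin (TCP) lies midway between the tips of the shut fingers; the grasp point (between the pads) lies 19 mm behind it (env.grasp_offset is the distance from the TCP to the grasp point, in m); z points along the fingers, x is the direction in which the jaws open and shut, and the axes are right-handed (so a half turn about z gives the same grasp; the last joint's range is limited). The gripper opens to 85 mm and grips with 20 to 120 N. Pads are 22 mm wide; open, the fingers measure 114 mm over their backs; the gripper's body (76 mm by 85 mm) begins 54 mm behind the grasp point. The pads swing forward as they close: fully open they stand 13 mm farther back than shut.
Start: joints at [1.059, 0.245, 1.558, -0, 1.339, -0.174], TCP at [0.215, 0.613, 0.231] pointing down, gripper open.
Joint ranges: [-3.13, 3.13], [-1.02, 2.26], [0.13, 2.54], [-0.95, 4.09], [0.21, 2.88], [-2.74, 2.74]. Speed limits (rad/s): [2.57, 2.57, 3.14, 3.14, 3.14, 3.14].

INTERFACE

Orientations are given as a unit quaternion [w, x, y, z].
In Python, from station import env gives the robot as it stands.
- The arm moves only by the tool servo_tool, never from a script. Its argument "deltas" is a list of rows, each a list of 3 entries, a list of its own where there are three numbers: the shift along the tool's x, y, z in m, then the turn about the tool's z in rad, then the opening, from -1 (shut) to 1 (fully open). In form: [[[tx, ty, tz], turn, fingers], ...]. A call has exactly 5 rows; each row is the pose to reach, as a shift and turn from the pose measured when the call began, along the tool's axes at that moment; what a row does not reach only later rows make up. A row lasts 1/10 s, in which the tool goes at most 50 mm and 8.59 degrees, less where a joint would pass 70% of its speed; a pose out of reach is approached as far as the arm can. A call with a gripper value outside its range is refused whole. The fingers move at their own pace and stop on an object; "grip_force" is the grip in N (left out, the last holds). Time passes only in rows, so rows that repeat a pose let the fingers close, or fill a call up. It gives the time, the measured TCP pose, the force and the opening at its end, in the units of the state.
- env.state(): the state, without advancing time (a new reading comes with each control period).
- env.grab_frame(name): name is "side" or "top" or "wrist"; returns the picture (480x640x3 uint8, blue, green, red); there is no depth.
- env.camera_model(name): a dict with "fx", "fy", "cx", "cy" (pixels), "position" and "rotation" of the camera in the world; the wrist camera has in their place "T_tool_cam" (4x4, takes a point from camera to tool coordinates, whose origin is the TCP and whose axes are the tool frame's). Camera axes: x right, y down, z forward; pixel columns grow to the right and rows downward; lengths in m; the calibration is good to about 2 mm. A picture is of the moment at which its call begins: read the wrist's pose just before it. camera_model takes no time and is no camera call.
- env.finish_job(): hands the job in, once; it reports no verdict.
The state is a dict: "time_s": time; "qpos": joint angles; "joint_vel": joint speeds; "joint_torque": joint torques, N m; "eef_pos": TCP position; "tool_rot": TCP orientation; "ft_force": force on the tool from outside, world axes, zero at the start; "torque": the same for the moment, N m; "gripper_width": finger opening in m.
Only numpy, scipy, OpenCV 4.12 (cv2) and the standard library are available. Lean on these libraries where they do the work, as an engineer would, in place of code of your own. Each camera call takes 0.05 s, during which the arm holds its last target. There are 200 camera calls.

TASK

Close the pink lunchbox: first slide its lid gently home and press it on its end seal with about 8 N for a moment, then swing the latch's wire loop over and draw its cross bar snugly in under the steel hook on the lid, and finally press the lever down over centre until it lies flat and the latch holds. Use a light, feeling touch, never much over 12 N on the lid and the loop or 15 N on the lever, and leave everything else on the bench as it is.

Things in the scene. Friction and masses are not known exactly. Their poses are not given: they have to be found in the camera images.
- lunchbox: Pink polypropylene lunchbox, 210 x 136 mm, 74 mm high, held fast to the bench by a black gripping mat. Origin: centre of its underside, on the bench. Its x axis runs level along the latch, from the sliding lid towards the lever; y across, z up. The fixed deck under the latch has its top at z = 72 mm, x = 19 to 105 mm. All positions given below are in this frame.
- lid (a joint): How far the sliding lid stands open, in m, counted from the bare deck; opening moves it towards -x. It is home where its edge meets the black rubber end seal, a firm stop at 0.0005 to 0.0085 on this scale: the seal's thickness is not known, so home must be felt. It starts 0.025 to 0.045 open and slides with about 2 N of friction. Too far open, the loop cannot reach the hook.
- lid_plate: The pink sliding lid, 119 x 122 mm, top face at z = 72 mm; with it go the rib and the steel hook. Its origin coincides with the lunchbox's origin when joint lid reads 0.
- rib (a point): Centre of the moulded thumb rib across the lid, 10 mm (x) x 70 mm (y) x 14 mm high (z = 72 to 86 mm): push it towards +x to shut the lid. Its x is -75 mm less the lid's joint value.
- keeper (a point): Seat in the keeper, a steel hook on the lid, 18 mm wide, open to -x: a 4 mm post with a 3 mm lip on top. The hooked bar's centre sits at this point: 3 mm to the -x side of the post's face, 3 mm under the lip (underside z = 85 mm, top 88 mm); the lip reaches 6 mm to the -x side of it. Its x is 5 mm less the lid's joint value; z = 82 mm. Axes as the lunchbox.
- bar (a point): Centre of the loop's cross bar, a steel rod 6 mm thick along y with end discs 10 mm across, 50 mm long overall, flat ends: it can be held from above by its two ends and turns in the grip. Resting on the lid its centre is at z = 77 mm, and it then passes under the lip with 5 mm to spare.
- bail: The whole steel wire loop, cross bar included; origin on its pin. The cross bar is sprung: it gives outward along the loop by up to 16 mm, about 4.5 N per mm. Shut and hooked, the latch stretches it 4 to 12 mm.
- loop (a joint): Wire loop's angle on the lever, rad: 0 shut, grows as they unfold. Two wires at y = +/-17.5 mm, 61.5 mm from pin to bar. It starts upright above the lever and goes over the top towards -x, down onto the lid. Friction (0.025 N m) holds it where left; it turns with the lever unless the bar is in the hook. Its elevation seen from the pin (0 = +x, pi/2 = up, pi = -x) is pi + lever - loop.
- lever (a joint): Lever angle, rad: 0 flat and shut on its stop (handle to +x), pi/2 upright, more leans over the lid. Starts at 2.0 to 2.3; friction (0.045 N m) holds it where left. Drawing the bar to +x into the hook turns the lever too, to 0.9-1.6 where the loop is taut. Pressed on from there it resists (up to about 8 N near the tip; a press that does not follow the tip's arc may jam by friction); dead centre is at about 0.09, then it snaps home.
- lever_pivot (a point): Pivot axis of the lever (along y), fixed on the deck at x = 50 mm, z = 84.5 mm. The loop's pin is on the lever 20 mm from this axis, towards the handle tip.
- handle: The steel lever handle, 22 mm wide, 6 mm thick, reaching 64 mm from the pivot; origin on the pivot, x along the handle. When shut its upper face is at z = 87.5 mm.
- handle_tip (a point): Free end of the lever handle, 64 mm from the pivot.
- ramekin: White ceramic ramekin, 84 mm across, 45 mm high, beside the lunchbox: leave it alone. Origin under its centre.
- spoon: Steel spoon, 170 mm long, lying beside the lunchbox: leave it alone.
- jar: Amber glass jar, 68 mm across, 100 mm high: leave it alone.
- mill: Dark wooden pepper mill, 54 mm across, 125 mm high: leave it alone.
- mug: Blue ceramic mug, 80 mm across, 92 mm high: leave it alone.
- tin: Small tin, 74 mm across, 75 mm high: leave it alone.
- butterdish: White ceramic butter dish, 75 x 115 x 40 mm: leave it alone.

How it is judged:
By the outcome, as a careful person would: the job done as asked, in the order asked, and still so for the second after the job is handed in, with the robot touching nothing.
It also fails if it takes over 72 s, if anything falls off the work surface, if the arm or the gripper's body presses on something with over 40 N, if the wrist force passes 120 N, or if a joint passes its speed limit or range.

## Working session

There is one attempt and no reset: what is moved stays moved. The work goes in short steps, Python scripts to look and compute and a tool call to move; the robot and the scene stay as the last step left them, time stands still between calls to the robot, and variables do not carry over. Pictures are saved under pics/ and viewed, about 8 in all and at most 12, crops included, and the job is handed in when it is done.

Besides the shell and the picture viewer there is one more tool, called by a JSON object that holds its "op" and its "data", one argument or row to a line. servo_tool: Moves the arm, as the interface text tells. Its arguments: {"type":"object","properties":{"deltas":{"type":"array","items":{"type":"array"}},"grip_force":{"type":"number"}},"required":["deltas"]}

```bash
ls; mkdir -p pics
python3 - <<'E'
from station import env
import cv2,numpy as np
s=env.state();print(s)
for n in("side","top"):
    cv2.imwrite(f"pics/{n}0.png",env.grab_frame(n)); m=env.camera_model(n); print(n,m)
print(env.camera_model("wrist"), env.grasp_offset)
E
```

```text
pics
{'time_s': 0.0, 'qpos': array([ 1.05890340e+00,  2.45843535e-01,  1.55905530e+00,  1.31292235e-05,
        1.33867782e+00, -1.74060826e-01]), 'joint_vel': array([-0.00091361, -0.00183657,  0.00200084, -0.00070348, -0.00018402,
        0.00120884]), 'joint_torque': array([ 2.41952612e-04, -4.29498875e+01, -3.26129723e+01, -1.50404385e-04,
        5.46302676e-03, -7.47806808e-06]), 'eef_pos': array([0.21512104, 0.61276525, 0.23013928]), 'tool_rot': array([ 4.18931134e-04,  8.15917908e-01,  5.78166916e-01, -8.99221132e-04]), 'ft_force': array([ 0.5266061 , -0.34975456,  0.40722846]), 'torque': array([ 0.01387178, -0.0204999 ,  0.01288766]), 'gripper_width': 0.08544301161703131}
side {'fx': 518.9990831669052, 'fy': 518.9990831669052, 'cx': 316.3906778803229, 'cy': 226.6735550404605, 'position': array([ 0.29672122, -0.84943323,  0.9632849 ]), 'rotation': array([-0.37942839,  0.91608356, -0.12205713,  0.04389832])}
top {'fx': 459.93464388074545, 'fy': 459.93464388074545, 'cx': 321.18634175056064, 'cy': 234.08940022581066, 'position': array([ 0.28601176, -0.01732213,  1.08766777]), 'rotation': array([-0.07806266,  0.73361463, -0.67113586,  0.07274928])}
{'fx': 358.755417057096, 'fy': 358.755417057096, 'cx': 319.40012724151734, 'cy': 242.8376565445029, 'T_tool_cam': array([[ 9.99999839e-01, -1.92418886e-05, -5.66542066e-04,
         1.30237370e-03],
       [ 1.77425714e-04,  9.59832524e-01,  2.80573509e-01,
        -7.09402969e-02],
       [ 5.38386737e-04, -2.80573564e-01,  9.59832374e-01,
        -1.41935502e-01],
       [ 0.00000000e+00,  0.00000000e+00,  0.00000000e+00,
         1.00000000e+00]])} 0.0187
```

View pics/top0.png

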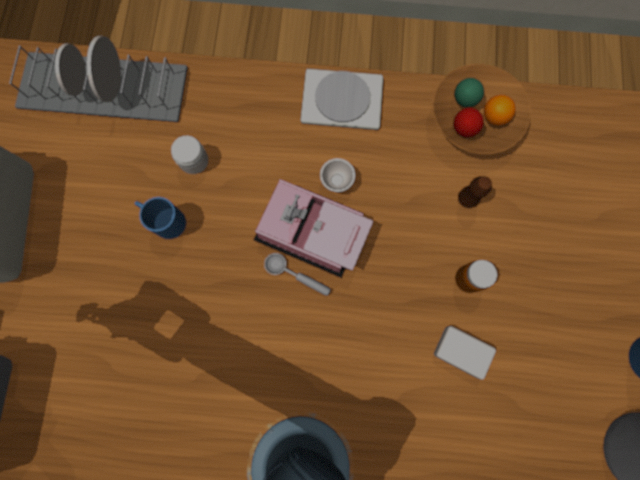

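View pics/side0.png

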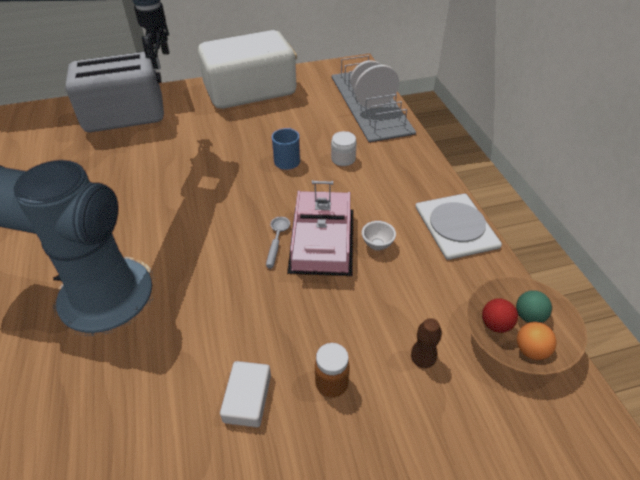

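```bash
cat > h.py <<'E'
import numpy as np,cv2
from scipy.spatial.transform import Rotation as R
from station import env
def q(v): return R.from_quat(np.roll(v,-1))
def cam(n,s=None):
    m=env.camera_model(n)
    if n!="wrist": return m,q(m["rotation"]).as_matrix(),np.array(m["position"])
    s=s or env.state(); T=np.eye(4);T[:3,:3]=q(s["tool_rot"]).as_matrix();T[:3,3]=s["eef_pos"]; T=T@m["T_tool_cam"]
    return m,T[:3,:3],T[:3,3]
def plane(c,u,v,z):
    m,Rm,p=c; d=Rm@np.array([(u-m["cx"])/m["fx"],(v-m["cy"])/m["fy"],1]); return p+d*(z-p[2])/d[2]
def pix(c,P):
    m,Rm,p=c; x=Rm.T@(np.asarray(P)-p); return np.array([x[0]/x[2]*m["fx"]+m["cx"],x[1]/x[2]*m["fy"]+m["cy"]])
E
python3 - <<'E'
from h import *
t=cam("top");sd=cam("side")
for n,c,pts in(("top",t,[(320,226),(352,240),(293,212)]),("side",sd,[(321,222),(320,247),(323,203)])):
    for p,z in zip(pts,[.088,.086,.09]): print(n,plane(c,*p,z).round(3))
im=cv2.imread("pics/top0.png").astype(int);b,g,r=im[...,0],im[...,1],im[...,2]
m=((r>140)&(b>110)&(r-g>25)).astype('uint8')
m[:160]=0
cs,_=cv2.findContours(m,0,2);cs=sorted(cs,key=cv2.contourArea)[-3:]
for c in cs:
    W=np.array([plane(t,*p,.072)[:2] for p in c[:,0]],np.float32);print(cv2.contourArea(c),cv2.minAreaRect(W))
E
```

```text
top [0.521 0.004 0.088]
top [ 0.496 -0.069  0.086]
top [0.547 0.067 0.09 ]
side [0.525 0.009 0.088]
side [ 0.502 -0.068  0.086]
side [0.547 0.071 0.09 ]
3.0 ((0.4434155225753784, -0.026835711672902107), (0.015971677377820015, 0.0040284739807248116), 68.24437713623047)
8.0 ((0.5079572200775146, -0.07612824440002441), (0.005868726875633001, 0.05070251226425171), 72.97489929199219)
1513.5 ((0.5312419533729553, 0.03127538412809372), (0.20578168332576752, 0.13418973982334137), 71.50949096679688)
```

{"op": "servo_tool", "data": {
  "deltas": [
    [[-0.03,0.035,0],0,1],
    [[-0.06,0.07,0],0,1],
    [[-0.09,0.105,0],0,1],
    [[-0.12,0.14,0],0,1],
    [[-0.14,0.17,0],0,1]
  ]
}}

```text
time_s: 0.6
eef_pos: [0.3295, 0.4221, 0.2299]
tool_rot: [0.001, 0.816, 0.578, -0.001]
ft_force: [1.0, 0.7, -0.7]
gripper_width: 0.085
```

{"op": "servo_tool", "data": {
  "deltas": [
    [[-0.03,0.035,0],0,1],
    [[-0.06,0.07,0],0,1],
    [[-0.09,0.105,0],0,1],
    [[-0.12,0.14,0],0,1],
    [[-0.14,0.17,0],0,1]
  ]
}}

```text
time_s: 1.1
eef_pos: [0.4438, 0.2314, 0.23]
tool_rot: [0.001, 0.816, 0.577, -0.001]
ft_force: [0.2, 0.6, 0.3]
gripper_width: 0.085
```

{"op": "servo_tool", "data": {
  "deltas": [
    [[-0.03,0.035,0],0.15,1],
    [[-0.06,0.07,0],0.3,1],
    [[-0.08,0.105,0],0.45,1],
    [[-0.1,0.13,0],0.6,1],
    [[-0.11,0.15,0],0.74,1]
  ]
}}

```text
time_s: 1.6
eef_pos: [0.5492, 0.0755, 0.2296]
tool_rot: [0.001, 0.971, 0.239, -0.002]
ft_force: [0.3, -0.6, 0.3]
gripper_width: 0.0855
```

{"op": "servo_tool", "data": {
  "deltas": [
    [[0,0,0],0.15,1],
    [[0,0,0],0.3,1],
    [[0,0,0],0.45,1],
    [[0,0,0],0.6,1],
    [[0,0,0],0.74,1]
  ]
}}

```text
time_s: 2.1
eef_pos: [0.5489, 0.0755, 0.2291]
tool_rot: [0.002, 0.991, -0.131, -0.002]
ft_force: [0.6, -0.1, -0.2]
gripper_width: 0.0852
```

Run:
```python
from h import *
s=env.state();c=cam("wrist",s);f=env.grab_frame("wrist");cv2.imwrite("pics/w1.png",f)
np.save("w1.npy",np.array([*s["eef_pos"],*s["tool_rot"]]))
print(pix(c,[.531,.033,.072]))
```

```text
[312.45662264 275.17420357]
```

View pics/w1.png

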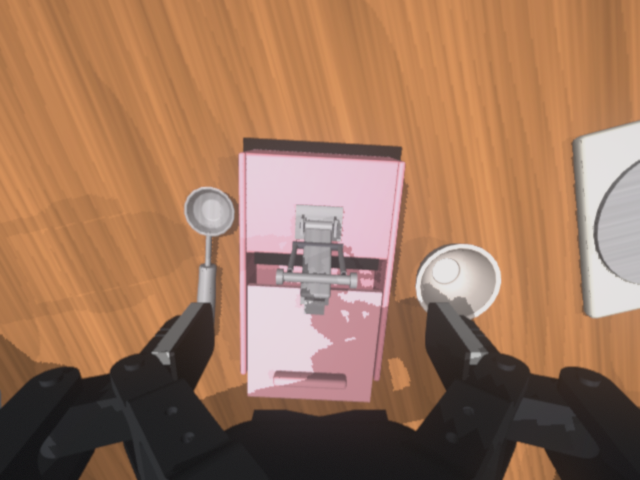

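Run:
```python
from h import *
w=np.load("w1.npy");c=cam("wrist",dict(eef_pos=w[:3],tool_rot=w[3:]))
P=lambda u,v,z:plane(c,u,v,z)[:2]
f=lambda a:np.round(a,4)
A,B=P(243,153,.074),P(403,163,.074); print("far",f(A),f(B),np.linalg.norm(A-B))
C,D=P(245,252,.072),P(389,259,.072);print("deck edge",f(C),f(D))
r1,r2=P(275,374,.086),P(346,376,.086);r3,r4=P(275,386,.086),P(346,388,.086);print("rib",f((r1+r2+r3+r4)/4),np.linalg.norm(r1-r2))
b1,b2=P(278,277,.16),P(357,281,.16);print("bar len@.16",np.linalg.norm(b1-b2),f((b1+b2)/2))
for v in (C-D,A-B,b1-b2,r1-r2): print("yaw x",np.degrees(np.arctan2(v[1],v[0]))-90)
```

```text
far [0.5053 0.1497] [0.6278 0.1085] 0.1292620453094389
deck edge [0.4797 0.0693] [0.6001 0.0302]
rib [ 0.5028 -0.0635] 0.06600996835990128
bar len@.16 0.04996761514238997 [0.5445 0.0629]
yaw x 72.01961551072017
yaw x 71.43026964900508
yaw x 71.8467328323323
yaw x 73.11852400474496
```

```bash
cat >> h.py <<'E'
O=np.array([.534,.031,0]);YAW=np.radians(71.7)
B=R.from_euler('z',YAW).as_matrix()
def here(s=None):
    s=s or env.state(); Rt=q(s["tool_rot"]).as_matrix(); yaw=np.arctan2(Rt[1,0],Rt[0,0])
    print("t",round(s["time_s"],2),"box mm",((B.T@(s["eef_pos"]-O))*1e3).round(1),"F box",(B.T@s["ft_force"]).round(1),"turn need",round(yaw-(YAW-np.pi/2),3),"w",round(s["gripper_width"],4),"tilt",Rt[:,2].round(4))
    return s
def goto(x,y,z):
    s=here(); Rt=q(s["tool_rot"]).as_matrix()
    print("delta",(Rt.T@(O+B@np.array([x,y,z])-s["eef_pos"])).round(4))
E
python3 -c "
from h import *
goto(-.132,0,.15);goto(-.132,0,.078)"
```

```text
t 2.15 box mm [ 4.690e+01 -1.000e-01  2.291e+02] F box [ 0.3  0.3 -0.1] turn need 0.053 w 0.0854 tilt [-0.0037 -0.0028 -1.    ]
delta [-0.0093  0.1784  0.0798]
t 2.15 box mm [ 4.690e+01 -1.000e-01  2.291e+02] F box [ 0.3  0.3 -0.1] turn need 0.053 w 0.0854 tilt [-0.0037 -0.0028 -1.    ]
delta [-0.0091  0.1781  0.1518]
```

{"op": "servo_tool", "data": {
  "deltas": [
    [[-0.002,0.04,0],0.02,0],
    [[-0.004,0.08,0],0.04,-1],
    [[-0.007,0.13,0],0.053,-1],
    [[-0.009,0.179,0.02],0.053,-1],
    [[-0.009,0.179,0.06],0.053,-1]
  ],
  "grip_force": 30
}}

```text
time_s: 2.65
eef_pos: [0.4942, -0.1, 0.1728]
tool_rot: [0.003, 0.987, -0.161, 0.003]
ft_force: [1.0, 0.3, 0.3]
gripper_width: 0.0125
```

{"op": "servo_tool", "data": {
  "deltas": [
    [[0,0,0.02],0,-1],
    [[0,0,0.035],0,-1],
    [[0,0,0.045],0,-1],
    [[0,0,0.05],0,-1],
    [[0,0,0.05],0,-1]
  ]
}}

```text
time_s: 3.15
eef_pos: [0.4943, -0.1001, 0.1225]
tool_rot: [0.003, 0.987, -0.16, 0.002]
ft_force: [-0.4, -0.5, -0.7]
gripper_width: -0.0002
```

```bash
python3 -c "
from h import *
goto(-.132,0,.078)"
```

```text
t 3.15 box mm [-136.9   -3.4  122.5] F box [-0.6  0.2 -0.7] turn need -0.002 w -0.0002 tilt [ 0.0034 -0.0072 -1.    ]
delta [-0.0037 -0.0052  0.0444]
```

{"op": "servo_tool", "data": {
  "deltas": [
    [[-0.003,0,0.015],0,-1],
    [[-0.003,0,0.03],0,-1],
    [[-0.003,0,0.04],0,-1],
    [[-0.003,0,0.044],0,-1],
    [[-0.003,0,0.044],0,-1]
  ]
}}

```text
time_s: 3.65
eef_pos: [0.4916, -0.0994, 0.0784]
tool_rot: [0.003, 0.987, -0.16, 0.002]
ft_force: [-0.0, 0.1, -0.7]
gripper_width: -0.0002
```

{"op": "servo_tool", "data": {
  "deltas": [
    [[0,-0.003,0],0,-1],
    [[0,-0.006,0],0,-1],
    [[0,-0.009,0],0,-1],
    [[0,-0.012,0],0,-1],
    [[0,-0.015,0],0,-1]
  ]
}}

```text
time_s: 4.15
eef_pos: [0.4966, -0.0849, 0.0785]
tool_rot: [0.003, 0.987, -0.16, 0.002]
ft_force: [0.4, 0.7, -0.7]
gripper_width: 0.0001
```

```bash
python3 -c "
from h import *
here();cv2.imwrite('pics/w2.png',env.grab_frame('wrist'))"
```

```text
t 4.15 box mm [-121.8   -0.8   78.5] F box [ 0.8 -0.1 -0.7] turn need -0.002 w 0.0001 tilt [ 0.0034 -0.0072 -1.    ]
```

View pics/w2.png

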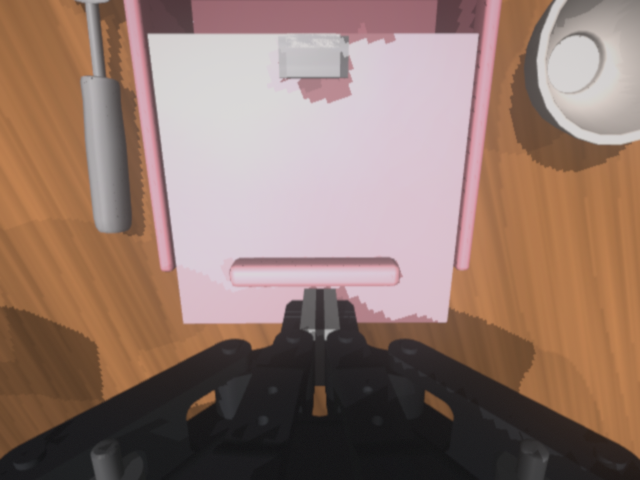

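{"op": "servo_tool", "data": {
  "deltas": [
    [[0,-0.002,0],0,-1],
    [[0,-0.004,0],0,-1],
    [[0,-0.006,0],0,-1],
    [[0,-0.008,0],0,-1],
    [[0,-0.01,0],0,-1]
  ]
}}

```text
time_s: 4.7
eef_pos: [0.4997, -0.075, 0.0784]
tool_rot: [0.003, 0.987, -0.16, 0.002]
ft_force: [-1.4, -1.7, 1.3]
gripper_width: 0.0001
```

{"op": "servo_tool", "data": {
  "deltas": [
    [[0,-0.002,0],0,-1],
    [[0,-0.004,0],0,-1],
    [[0,-0.006,0],0,-1],
    [[0,-0.008,0],0,-1],
    [[0,-0.01,0],0,-1]
  ]
}}

```text
time_s: 5.2
eef_pos: [0.5029, -0.0654, 0.0784]
tool_rot: [0.003, 0.987, -0.16, 0.002]
ft_force: [-1.5, -1.4, 1.3]
gripper_width: -0.0001
```

```bash
python3 -c "
from h import *
here()"
```

```text
t 5.2 box mm [-101.2   -0.8   78.4] F box [-1.8  1.   1.3] turn need -0.001 w -0.0001 tilt [ 0.0032 -0.007  -1.    ]
```

{"op": "servo_tool", "data": {
  "deltas": [
    [[0,-0.0006,0],0,-1],
    [[0,-0.0012,0],0,-1],
    [[0,-0.0018,0],0,-1],
    [[0,-0.0024,0],0,-1],
    [[0,-0.003,0],0,-1]
  ]
}}

```text
time_s: 5.7
eef_pos: [0.5035, -0.0637, 0.0784]
tool_rot: [0.005, 0.987, -0.159, 0.002]
ft_force: [-4.8, -8.1, 1.4]
gripper_width: -0.0004
```

{"op": "servo_tool", "data": {
  "deltas": [
    [[0,-0.0012,0],0,-1],
    [[0,-0.0012,0],0,-1],
    [[0,-0.0012,0],0,-1],
    [[0,-0.0012,0],0,-1],
    [[0,-0.0012,0],0,-1]
  ]
}}

```text
time_s: 6.2
eef_pos: [0.5035, -0.0637, 0.0785]
tool_rot: [0.006, 0.987, -0.159, 0.001]
ft_force: [-3.3, -6.9, 1.7]
gripper_width: 0.0
```

```bash
python3 -c "
from h import *
here()"
```

```text
t 6.2 box mm [-99.5  -0.8  78.5] F box [-7.6  1.   1.7] turn need -0.0 w 0.0 tilt [ 8.000e-04 -1.210e-02 -9.999e-01]
```

{"op": "servo_tool", "data": {
  "deltas": [
    [[0,-0.0014,0],0,-1],
    [[0,-0.0016,0],0,-1],
    [[0,-0.0016,0],0,-1],
    [[0,-0.0016,0],0,-1],
    [[0,-0.0016,0],0,-1]
  ]
}}

```text
time_s: 6.7
eef_pos: [0.5035, -0.0637, 0.0785]
tool_rot: [0.008, 0.987, -0.159, 0.001]
ft_force: [-4.5, -8.4, 2.8]
gripper_width: -0.0001
```

```bash
python3 -c "
from h import *
here()"
```

```text
t 6.7 box mm [-99.5  -0.8  78.5] F box [-9.4  1.6  2.8] turn need 0.0 w -0.0001 tilt [-7.000e-04 -1.510e-02 -9.999e-01]
```

{"op": "servo_tool", "data": {
  "deltas": [
    [[0,0.004,0],0,-1],
    [[0,0.012,0],0,-1],
    [[0,0.012,-0.04],0,-1],
    [[0,0.012,-0.09],0,-1],
    [[0,0.012,-0.14],0,0]
  ]
}}

```text
time_s: 7.2
eef_pos: [0.4992, -0.0728, 0.2197]
tool_rot: [0.007, 0.987, -0.159, 0.0]
ft_force: [1.0, -1.0, -0.6]
gripper_width: 0.0132
```

{"op": "servo_tool", "data": {
  "deltas": [
    [[0,-0.03,-0.03],0,1],
    [[0,-0.07,-0.04],0,1],
    [[0,-0.11,-0.04],0,1],
    [[0,-0.15,-0.04],0,1],
    [[0,-0.15,-0.04],0,1]
  ]
}}

```text
time_s: 7.7
eef_pos: [0.5468, 0.0737, 0.2575]
tool_rot: [0.006, 0.988, -0.157, 0.0]
ft_force: [-0.5, -0.2, 0.2]
gripper_width: 0.085
```

```bash
python3 -c "
from h import *
here();s=env.state();np.save('w3.npy',np.array([*s['eef_pos'],*s['tool_rot']]));f=env.grab_frame('wrist');cv2.imwrite('pics/w3.png',f);c=cv2.resize(f[120:420,180:460],None,fx=2,fy=2,interpolation=2);cv2.imwrite('pics/w3c.png',c)"
```

```text
t 7.7 box mm [ 44.6   1.2 257.5] F box [-0.3  0.4  0.2] turn need 0.005 w 0.085 tilt [-0.0013 -0.0118 -0.9999]
```

View pics/w3c.png

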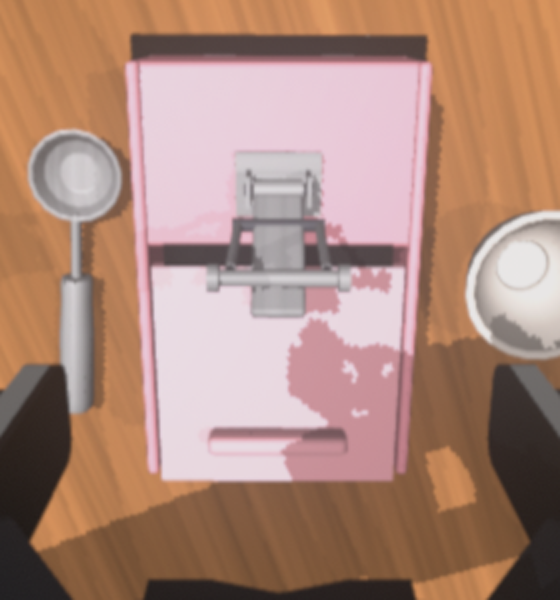

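Run:
```python
from h import *
from scipy.optimize import brentq
bx=lambda c,u,v,z:B.T@(plane(c,u,v,z)-O)
def ld(n): w=np.load(n); return cam("wrist",dict(eef_pos=w[:3],tool_rot=w[3:]))
for n,bar,tips,deck,lid in(("w3.npy",(319.5,259),[(318.5,277),(318.5,272)],(320,242.5),(320,252.5)),("w1.npy",(317.5,279),[(314,314),(315,305)],(318,256),(318,287))):
    c=ld(n); print(n,"deck",bx(c,*deck,.072)[:2].round(4),"lid",bx(c,*lid,.072)[:2].round(4))
    for tip in tips:
        L=[l for l in np.arange(1.6,2.6,.005)]
        g=[bx(c,*tip,.0845+.064*np.sin(l))[0]-(.05+.064*np.cos(l)) for l in L]
        l=L[int(np.argmin(np.abs(g)))];p=np.array([.05+.02*np.cos(l),.0845+.02*np.sin(l)])
        fz=lambda z:np.hypot(bx(c,*bar,z)[0]-p[0],z-p[1])-.0615
        z=brentq(fz,.12,.19);b=bx(c,*bar,z);print("L",l,"pin",p.round(4),"bar",b.round(4),"el",np.arctan2(z-p[1],b[0]-p[0]))
```

```text
w3.npy deck [ 0.0194 -0.0003] lid [ 0.0094 -0.0003]
L 2.2499999999999862 pin [0.0374 0.1001] bar [0.0345 0.0005 0.1615] el 1.6181486574144732
L 2.1349999999999887 pin [0.0393 0.1014] bar [0.035  0.0005 0.1627] el 1.6413307754353252
w1.npy deck [ 0.0193 -0.0004] lid [-0.0101 -0.002 ]
L 2.594999999999979 pin [0.0329 0.0949] bar [3.210e-02 1.000e-04 1.564e-01] el 1.5840850960245751
L 2.594999999999979 pin [0.0329 0.0949] bar [3.210e-02 1.000e-04 1.564e-01] el 1.5840850960245751
```

```bash
python3 -c "
from h import *
goto(.0348,.0003,.158)"
```

```text
t 7.75 box mm [ 42.7   1.  257.3] F box [ 1.  -1.  -0.5] turn need 0.004 w 0.0855 tilt [-0.002  -0.013  -0.9999]
delta [0.0005 0.0067 0.0994]
```

{"op": "servo_tool", "data": {
  "deltas": [
    [[0,0.003,0.03],0,1],
    [[0,0.006,0.06],0,1],
    [[0,0.007,0.085],0,1],
    [[0.0005,0.0067,0.097],0,1],
    [[0.0005,0.0067,0.0994],0,1]
  ]
}}

```text
time_s: 8.25
eef_pos: [0.5436, 0.0634, 0.1564]
tool_rot: [0.007, 0.987, -0.158, -0.002]
ft_force: [-0.2, -0.4, 0.2]
gripper_width: 0.0854
```

```bash
python3 -c "
from h import *
goto(.0348,.0003,.158);f=env.grab_frame('wrist');cv2.imwrite('pics/w4.png',f)"
```

```text
t 8.25 box mm [ 33.8   1.  156.4] F box [-0.5  0.1  0.2] turn need 0.002 w 0.0854 tilt [-0.0051 -0.0126 -0.9999]
delta [ 0.0007 -0.001  -0.0016]
```

View pics/w4.png

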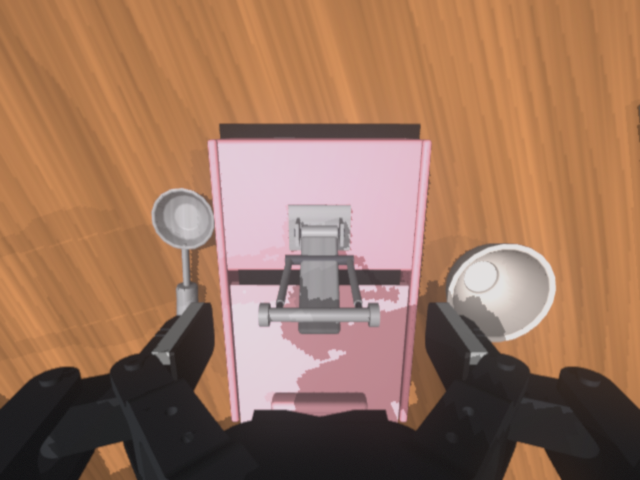

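{"op": "servo_tool", "data": {
  "deltas": [
    [[0,-0.001,-0.001],0,0.6],
    [[0,-0.001,-0.001],0,0.3],
    [[0,-0.001,-0.001],0,0],
    [[0,-0.001,-0.001],0,-0.2],
    [[0,-0.001,-0.001],0,-0.4]
  ],
  "grip_force": 20
}}

```text
time_s: 8.8
eef_pos: [0.5446, 0.0647, 0.1596]
tool_rot: [0.007, 0.987, -0.158, -0.001]
ft_force: [-4.3, -0.2, 4.9]
gripper_width: 0.0487
```

{"op": "servo_tool", "data": {
  "deltas": [
    [[0,0,0],0,-0.4],
    [[0,0,0],0,-0.4],
    [[0,0,0],0,-0.4],
    [[0,0,0],0,-0.4],
    [[0,0,0],0,-0.4]
  ]
}}

```text
time_s: 9.3
eef_pos: [0.5446, 0.0648, 0.1596]
tool_rot: [0.006, 0.987, -0.158, -0.001]
ft_force: [-3.3, 0.9, 2.9]
gripper_width: 0.0483
```

```bash
python3 -c "
from h import *
here();f=env.grab_frame('wrist');cv2.imwrite('pics/w5.png',cv2.resize(f[230:400,180:460],None,fx=2.5,fy=2.5))"
```

```text
t 9.3 box mm [ 35.4   0.6 159.6] F box [-0.2  3.4  2.9] turn need 0.003 w 0.0483 tilt [-0.0035 -0.0126 -0.9999]
```

View pics/w5.png

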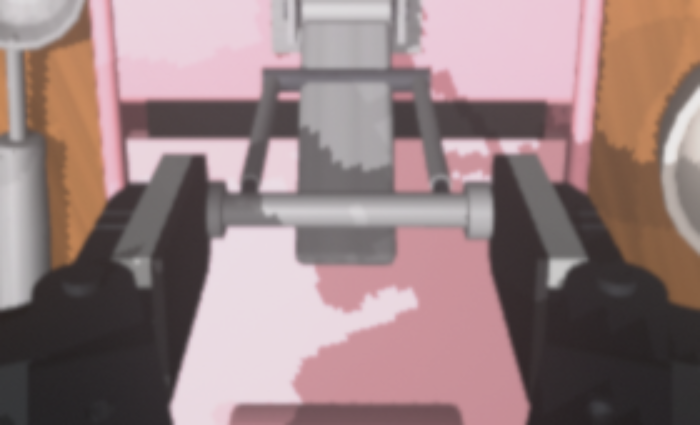

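{"op": "servo_tool", "data": {
  "deltas": [
    [[-0.0005,0.0074,0.0009],0,-0.4],
    [[-0.0005,0.0163,0.0032],0,-0.4],
    [[-0.0005,0.0248,0.0068],0,-0.4],
    [[-0.0005,0.0326,0.0117],0,-0.4],
    [[-0.0005,0.0396,0.0176],0,-0.4]
  ]
}}

```text
time_s: 9.85
eef_pos: [0.5316, 0.0257, 0.1427]
tool_rot: [0.007, 0.987, -0.158, -0.001]
ft_force: [-4.4, -2.4, 6.9]
gripper_width: 0.0481
```

```bash
python3 -c "
from h import *
s=here();x,_,z=(B.T@(s['eef_pos']-O))*1e3
a=np.arctan2(z+2.7-101,x-38.5);print(a,np.hypot(z+2.7-101,x-38.5))
for e in np.linspace(a if a>0 else a+2*np.pi,3.49,11)[1:]:
  P=np.array([38.5+61.5*np.cos(e),.6,101+61.5*np.sin(e)-2.7])*1e-3
  print(round(e,2),(P*1e3).round(1),(q(s['tool_rot']).as_matrix().T@(O+B@P-s['eef_pos'])).round(4))"
```

```text
t 9.85 box mm [ -5.8   0.7 142.7] F box [-3.7  3.4  6.9] turn need 0.003 w 0.0481 tilt [-0.0035 -0.0139 -0.9999]
2.3548766159254417 62.718919262573095
2.47 [ -9.6   0.6 136.6] [0.     0.0037 0.0061]
2.58 [-13.6   0.6 131. ] [0.     0.0077 0.0119]
2.7 [-17.    0.6 124.8] [0.     0.0109 0.018 ]
2.81 [-19.6   0.6 118.4] [-0.      0.0135  0.0245]
2.92 [-21.5   0.6 111.7] [-0.      0.0153  0.0313]
3.04 [-22.7   0.6 104.8] [-0.      0.0163  0.0382]
3.15 [-23.    0.6  97.8] [-0.      0.0166  0.0451]
3.26 [-22.5   0.6  90.9] [-0.      0.016   0.0521]
3.38 [-21.3   0.6  84. ] [-0.      0.0147  0.0589]
3.49 [-19.3   0.6  77.3] [-0.0001  0.0126  0.0656]
```

{"op": "servo_tool", "data": {
  "deltas": [
    [[-0.0003,0.0049,0.005],0,-0.4],
    [[-0.0003,0.0092,0.011],0,-0.4],
    [[-0.0003,0.0126,0.0175],0,-0.4],
    [[-0.0003,0.0152,0.024],0,-0.4],
    [[-0.0003,0.017,0.0308],0,-0.4]
  ]
}}

```text
time_s: 10.35
eef_pos: [0.5254, 0.0074, 0.1118]
tool_rot: [0.009, 0.987, -0.157, -0.001]
ft_force: [-5.1, -7.7, 4.8]
gripper_width: 0.0478
```

```bash
python3 -c "
from h import *
s=here();x,_,z=(B.T@(s['eef_pos']-O))*1e3
for cx in(38.5,36.8):print(np.arctan2(z+2.7-101,x-cx),np.hypot(z+2.7-101,x-cx))"
```

```text
t 10.35 box mm [-25.1   0.7 111.8] F box [-8.9  2.4  4.8] turn need 0.003 w 0.0478 tilt [-0.0049 -0.0172 -0.9998]
2.9323456539443633 65.03214317350276
2.926773136678915 63.370208153587875
```

{"op": "servo_tool", "data": {
  "deltas": [
    [[-0.0003,0.0003,-0.0003],0,-0.4],
    [[-0.0003,0.0006,0],0,-0.4],
    [[-0.0003,0.0009,0],0,-0.4],
    [[-0.0003,0.0009,0],0,-0.4],
    [[-0.0003,0.0009,0],0,-0.4]
  ]
}}

```text
time_s: 10.85
eef_pos: [0.525, 0.0069, 0.1119]
tool_rot: [0.009, 0.988, -0.157, -0.001]
ft_force: [-0.1, 1.6, 0.4]
gripper_width: 0.0479
```

```bash
python3 -c "
from h import *
s=here();f=env.grab_frame('side');p=pix(cam('side'),O+B@np.array([.02,0,.1])).astype(int);print(p)
u,v=p;cv2.imwrite('pics/s6.png',cv2.resize(f[v-60:v+60,u-70:u+70],None,fx=5,fy=5,interpolation=2))"
```

```text
t 10.85 box mm [-25.7   1.  111.9] F box [1.5 0.6 0.4] turn need 0.003 w 0.0479 tilt [-0.0045 -0.017  -0.9998]
[322 205]
```

View pics/s6.png

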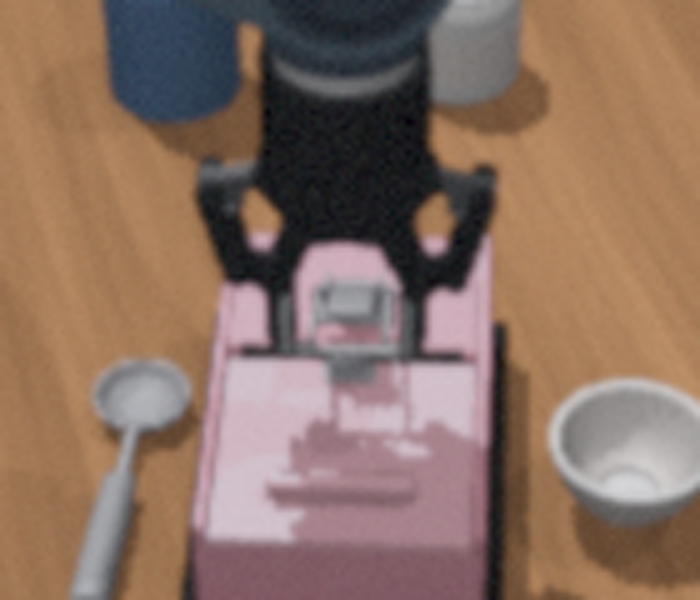

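{"op": "servo_tool", "data": {
  "deltas": [
    [[-0.0002,0.0011,0.006],0,-0.4],
    [[-0.0002,0.0016,0.012],0,-0.4],
    [[-0.0002,0.0016,0.018],0,-0.4],
    [[-0.0002,0.001,0.024],0,-0.4],
    [[-0.0002,0.0003,0.0279],0,-0.4]
  ]
}}

```text
time_s: 11.4
eef_pos: [0.5243, 0.0058, 0.0831]
tool_rot: [0.009, 0.988, -0.157, -0.001]
ft_force: [-2.0, -4.3, 0.8]
gripper_width: 0.0481
```

```bash
python3 -c "
from h import *
here()"
```

```text
t 11.4 box mm [-27.    1.3  83.1] F box [-4.7  0.6  0.8] turn need 0.004 w 0.0481 tilt [-0.0055 -0.0177 -0.9998]
```

{"op": "servo_tool", "data": {
  "deltas": [
    [[0,0,0.0015],0,-0.4],
    [[0,0,0.003],0,-0.4],
    [[0,-0.0002,0.0045],0,-0.4],
    [[0,-0.0004,0.0055],0,-0.4],
    [[0,-0.0005,0.0065],0,-0.4]
  ]
}}

```text
time_s: 11.9
eef_pos: [0.5246, 0.0065, 0.0767]
tool_rot: [0.009, 0.988, -0.157, -0.001]
ft_force: [-0.9, 1.2, 1.7]
gripper_width: 0.0483
```

```bash
python3 -c "
from h import *
here();f=env.grab_frame('wrist');cv2.imwrite('pics/w7.png',f)"
```

```text
t 11.9 box mm [-26.2   1.2  76.7] F box [0.8 1.2 1.7] turn need 0.004 w 0.0483 tilt [-0.0048 -0.0172 -0.9998]
```

View pics/w7.png

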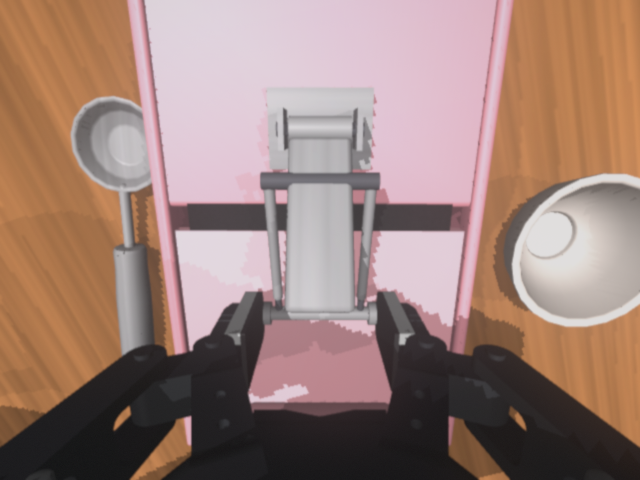

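{"op": "servo_tool", "data": {
  "deltas": [
    [[0,0,0.0008],0,-0.4],
    [[0,0,0.0016],0,-0.4],
    [[0,-0.0003,0.0022],0,-0.4],
    [[0,-0.0006,0.0028],0,-0.4],
    [[0,-0.0008,0.0034],0,-0.4]
  ]
}}

```text
time_s: 12.45
eef_pos: [0.5251, 0.0069, 0.0749]
tool_rot: [0.009, 0.988, -0.157, -0.001]
ft_force: [-7.2, 1.0, 15.4]
gripper_width: 0.0478
```

```bash
python3 -c "
from h import *
here()"
```

```text
t 12.45 box mm [-25.7   0.9  74.9] F box [-1.3  7.1 15.4] turn need 0.004 w 0.0478 tilt [-0.0056 -0.018  -0.9998]
```

{"op": "servo_tool", "data": {
  "deltas": [
    [[-0.0003,0,-0.0015],0,-0.4],
    [[-0.0003,0,-0.0025],0,-0.4],
    [[-0.0003,0,-0.0025],0,-0.4],
    [[-0.0003,0,-0.0025],0,-0.4],
    [[-0.0003,0,-0.0025],0,-0.4]
  ]
}}

```text
time_s: 12.95
eef_pos: [0.5247, 0.0069, 0.0772]
tool_rot: [0.009, 0.988, -0.157, -0.001]
ft_force: [-0.9, -0.7, 0.2]
gripper_width: 0.0485
```

```bash
python3 -c "
from h import *
here()"
```

```text
t 12.95 box mm [-25.8   1.3  77.2] F box [-1.   0.7  0.2] turn need 0.004 w 0.0485 tilt [-0.0059 -0.0182 -0.9998]
```

{"op": "servo_tool", "data": {
  "deltas": [
    [[0,-0.002,0],0,-0.4],
    [[0,-0.004,0],0,-0.4],
    [[0,-0.006,-0.0001],0,-0.4],
    [[0,-0.008,-0.0002],0,-0.4],
    [[0,-0.01,-0.0002],0,-0.4]
  ]
}}

```text
time_s: 13.45
eef_pos: [0.5276, 0.0155, 0.0768]
tool_rot: [0.01, 0.988, -0.157, -0.002]
ft_force: [-1.1, -5.0, -0.6]
gripper_width: 0.0482
```

```bash
python3 -c "
from h import *
here()"
```

```text
t 13.45 box mm [-16.7   1.2  76.8] F box [-5.1 -0.5 -0.6] turn need 0.004 w 0.0482 tilt [-0.0065 -0.02   -0.9998]
```

{"op": "servo_tool", "data": {
  "deltas": [
    [[0,-0.0015,0],0,-0.4],
    [[0,-0.003,-0.0002],0,-0.4],
    [[0,-0.0045,-0.0004],0,-0.4],
    [[0,-0.006,-0.0005],0,-0.4],
    [[0,-0.007,-0.0005],0,-0.4]
  ]
}}

```text
time_s: 13.95
eef_pos: [0.5299, 0.0223, 0.0772]
tool_rot: [0.01, 0.988, -0.157, -0.002]
ft_force: [-0.9, -3.8, -0.5]
gripper_width: 0.048
```

```bash
python3 -c "
from h import *
here();f=env.grab_frame('wrist');cv2.imwrite('pics/w8.png',f)"
```

```text
t 13.95 box mm [-9.5  1.2 77.2] F box [-3.9 -0.3 -0.5] turn need 0.004 w 0.048 tilt [-0.0064 -0.02   -0.9998]
```

View pics/w8.png

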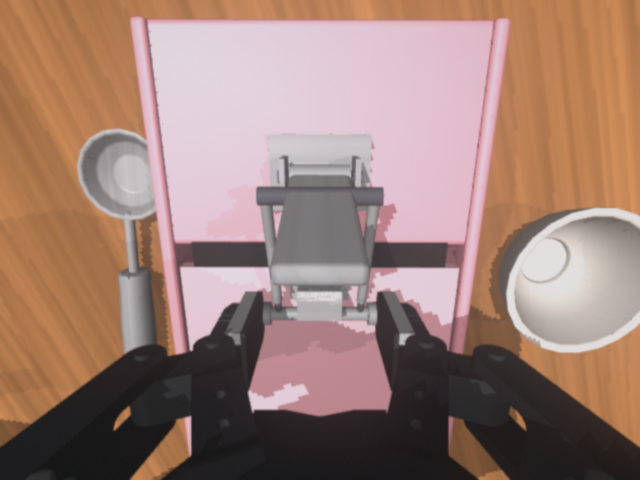

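{"op": "servo_tool", "data": {
  "deltas": [
    [[0,-0.0007,0],0,-0.4],
    [[0,-0.0014,0],0,-0.4],
    [[0,-0.0021,-0.0001],0,-0.4],
    [[0,-0.0028,-0.0002],0,-0.4],
    [[0,-0.0035,-0.0002],0,-0.4]
  ]
}}

```text
time_s: 14.5
eef_pos: [0.5311, 0.0259, 0.0774]
tool_rot: [0.01, 0.988, -0.157, -0.001]
ft_force: [-0.7, -3.8, -0.8]
gripper_width: 0.048
```

```bash
python3 -c "
from h import *
here()"
```

```text
t 14.5 box mm [-5.8  1.2 77.4] F box [-3.8 -0.5 -0.8] turn need 0.004 w 0.048 tilt [-0.0062 -0.0198 -0.9998]
```

{"op": "servo_tool", "data": {
  "deltas": [
    [[0,-0.0005,0],0,-0.4],
    [[0,-0.001,0],0,-0.4],
    [[0,-0.0015,-0.0001],0,-0.4],
    [[0,-0.002,-0.0001],0,-0.4],
    [[0,-0.0025,-0.0001],0,-0.4]
  ]
}}

```text
time_s: 15.0
eef_pos: [0.5319, 0.0283, 0.0775]
tool_rot: [0.01, 0.988, -0.157, -0.001]
ft_force: [-0.4, -4.3, 0.1]
gripper_width: 0.048
```

```bash
python3 -c "
from h import *
here()"
```

```text
t 15.0 box mm [-3.3  1.1 77.5] F box [-4.2 -1.   0.1] turn need 0.004 w 0.048 tilt [-0.0061 -0.0198 -0.9998]
```

Near the expected post contact (seat x ≈ −3.5 ± 2). Continue finely.

{"op": "servo_tool", "data": {
  "deltas": [
    [[0,-0.0004,0],0,-0.4],
    [[0,-0.0008,0],0,-0.4],
    [[0,-0.0012,-0.0001],0,-0.4],
    [[0,-0.0016,-0.0001],0,-0.4],
    [[0,-0.002,-0.0001],0,-0.4]
  ]
}}

```text
time_s: 15.5
eef_pos: [0.5324, 0.0298, 0.0775]
tool_rot: [0.011, 0.988, -0.157, -0.002]
ft_force: [-2.3, -5.8, 1.4]
gripper_width: 0.0483
```

```bash
python3 -c "
from h import *
here()"
```

```text
t 15.5 box mm [-1.7  1.2 77.5] F box [-6.2  0.3  1.4] turn need 0.004 w 0.0483 tilt [-0.0066 -0.0208 -0.9998]
```

{"op": "servo_tool", "data": {
  "deltas": [
    [[0,-0.0006,0],0,-0.4],
    [[0,-0.001,0],0,-0.4],
    [[0,-0.0013,0],0,-0.4],
    [[0,-0.0016,0],0,-0.4],
    [[0,-0.0016,0],0,-0.4]
  ]
}}

```text
time_s: 16.0
eef_pos: [0.5325, 0.0304, 0.0775]
tool_rot: [0.012, 0.988, -0.156, -0.002]
ft_force: [-2.8, -8.0, 2.2]
gripper_width: 0.0484
```

```bash
python3 -c "
from h import *
here();f=env.grab_frame('wrist');cv2.imwrite('pics/w9.png',cv2.resize(f[100:340,200:440],None,fx=2.5,fy=2.5))"
```

```text
t 16.0 box mm [-1.   1.2 77.5] F box [-8.4  0.1  2.2] turn need 0.006 w 0.0484 tilt [-0.0079 -0.023  -0.9997]
```

View pics/w9.png

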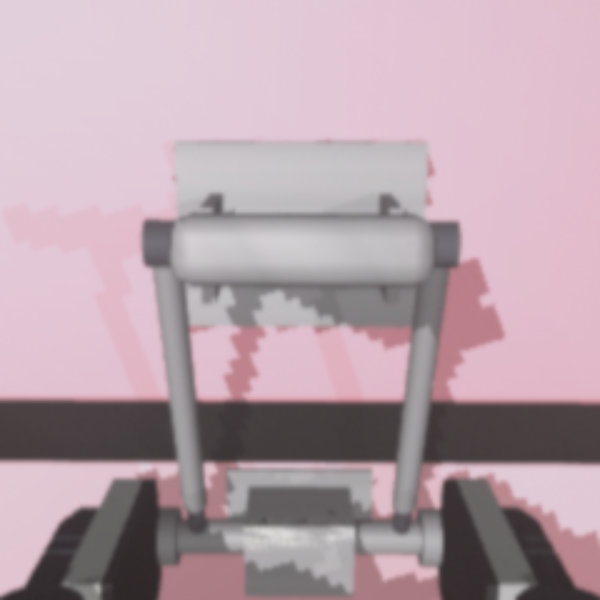

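{"op": "servo_tool", "data": {
  "deltas": [
    [[0,0,0],0,-0.4],
    [[0,0,0],0,-0.2],
    [[0,0,0],0,0.4],
    [[0,0,0],0,0.6],
    [[0,0,0],0,0.6]
  ]
}}

```text
time_s: 16.55
eef_pos: [0.5326, 0.0309, 0.0775]
tool_rot: [0.012, 0.988, -0.156, -0.002]
ft_force: [0.5, -0.2, -0.1]
gripper_width: 0.0684
```

{"op": "servo_tool", "data": {
  "deltas": [
    [[0,0,-0.02],0,0.6],
    [[0,0,-0.05],0,0.6],
    [[0,0,-0.09],0,0.6],
    [[0,0,-0.13],0,0],
    [[0,0,-0.13],0,-1]
  ]
}}

```text
time_s: 17.05
eef_pos: [0.5374, 0.0337, 0.2144]
tool_rot: [0.011, 0.988, -0.156, 0.004]
ft_force: [0.6, 0.9, 0.0]
gripper_width: 0.0402
```

```bash
python3 -c "
from h import *
goto(.025,.0,.15);f=env.grab_frame('wrist');cv2.imwrite('pics/w10.png',f)"
```

```text
t 17.05 box mm [  3.7  -2.4 214.4] F box [ 1.  -0.3  0. ] turn need 0.006 w 0.0402 tilt [ 0.0051 -0.0235 -0.9997]
delta [-0.003  -0.0227  0.0639]
```

{"op": "servo_tool", "data": {
  "deltas": [
    [[-0.003,-0.01,0],0.006,-1],
    [[-0.003,-0.015,0.005],0.006,-1],
    [[-0.003,-0.017,0.02],0.006,-1],
    [[-0.003,-0.018,0.045],0.006,-1],
    [[-0.003,-0.018,0.06],0.006,-1]
  ],
  "grip_force": 30
}}

```text
time_s: 17.6
eef_pos: [0.5363, 0.0511, 0.1466]
tool_rot: [0.011, 0.987, -0.159, -0.001]
ft_force: [-0.7, -1.0, -0.8]
gripper_width: -0.0001
```

```bash
python3 -c "
from h import *
goto(.030,.0,.141)"
```

```text
t 17.6 box mm [ 19.8   4.1 146.6] F box [-1.1  0.3 -0.8] turn need 0.001 w -0.0001 tilt [-0.0057 -0.0222 -0.9997]
delta [ 0.0041 -0.0104  0.0054]
```

{"op": "servo_tool", "data": {
  "deltas": [
    [[0.004,-0.005,0.004],0,-1],
    [[0.004,-0.009,0.0054],0,-1],
    [[0.004,-0.013,0.0054],0,-1],
    [[0.004,-0.016,0.0053],0,-1],
    [[0.004,-0.019,0.0052],0,-1]
  ]
}}

```text
time_s: 18.1
eef_pos: [0.5468, 0.068, 0.142]
tool_rot: [0.011, 0.987, -0.159, -0.0]
ft_force: [0.3, -1.2, -0.3]
gripper_width: -0.0004
```

```bash
cat >> h.py <<'E'
def arc(Ls,r=58,h=11,off=0):
    "tool deltas for the fingers' +x lower corner to follow the handle face"
    s=here();x,_,z=(B.T@(s['eef_pos']-O))*1e3
    for L in Ls:
        P=np.array([50+r*np.cos(L)-(3-off)*np.sin(L)-h,0,84.5+r*np.sin(L)+(3-off)*np.cos(L)])*1e-3
        print(round(L,2),(P*1e3).round(1),(q(s['tool_rot']).as_matrix().T@(O+B@P-s['eef_pos'])).round(4))
E
python3 -c "
from h import *
arc(np.arange(1.5,.3,-.1))"
```

```text
t 18.1 box mm [ 39.2  -0.5 142. ] F box [-1.  -0.6 -0.3] turn need 0.001 w -0.0004 tilt [-0.0039 -0.0224 -0.9997]
1.5 [ 40.1   0.  142.6] [-0.0005 -0.0009 -0.0006]
1.4 [ 45.9   0.  142.2] [-0.0005 -0.0067 -0.0003]
1.3 [ 51.6   0.  141.2] [-0.0005 -0.0124  0.0005]
1.2 [ 57.2   0.  139.6] [-0.0005 -0.0181  0.0019]
1.1 [ 62.6   0.  137.6] [-0.0005 -0.0235  0.0039]
1.0 [ 67.8   0.  134.9] [-0.0005 -0.0288  0.0064]
0.9 [ 72.7   0.  131.8] [-0.0005 -0.0337  0.0094]
0.8 [ 77.3   0.  128.2] [-0.0005 -0.0384  0.0129]
0.7 [ 81.4   0.  124.2] [-0.0005 -0.0426  0.0169]
0.6 [ 85.2   0.  119.7] [-0.0006 -0.0465  0.0212]
0.5 [ 88.5   0.  114.9] [-0.0006 -0.0499  0.0259]
0.4 [ 91.3   0.  109.8] [-0.0006 -0.0528  0.031 ]
```

{"op": "servo_tool", "data": {
  "deltas": [
    [[-0.0005,-0.004,-0.0005],0,-1],
    [[-0.0005,-0.0067,-0.0003],0,-1],
    [[-0.0005,-0.0095,0.0001],0,-1],
    [[-0.0005,-0.0124,0.0005],0,-1],
    [[-0.0005,-0.015,0.0011],0,-1]
  ]
}}

```text
time_s: 18.6
eef_pos: [0.5514, 0.0823, 0.1409]
tool_rot: [0.012, 0.987, -0.159, 0.0]
ft_force: [-0.5, -1.1, 2.7]
gripper_width: 0.0001
```

```bash
python3 -c "
from h import *
arc(np.arange(1.25,.3,-.05))"
```

```text
t 18.6 box mm [ 54.2  -0.4 140.9] F box [-1.2  0.1  2.7] turn need 0.001 w 0.0001 tilt [-0.0033 -0.023  -0.9997]
1.25 [ 54.4   0.  140.5] [-0.0004 -0.0003  0.0004]
1.2 [ 57.2   0.  139.6] [-0.0004 -0.0031  0.0012]
1.15 [ 60.    0.  138.7] [-0.0004 -0.0059  0.0021]
1.1 [ 62.6   0.  137.6] [-0.0004 -0.0086  0.0032]
1.05 [ 65.3   0.  136.3] [-0.0004 -0.0112  0.0044]
1.0 [ 67.8   0.  134.9] [-0.0004 -0.0138  0.0057]
0.95 [ 70.3   0.  133.4] [-0.0004 -0.0163  0.0071]
0.9 [ 72.7   0.  131.8] [-0.0004 -0.0188  0.0087]
0.85 [ 75.    0.  130.1] [-0.0004 -0.0211  0.0104]
0.8 [ 77.3   0.  128.2] [-0.0004 -0.0234  0.0122]
0.75 [ 79.4   0.  126.2] [-0.0004 -0.0256  0.0141]
0.7 [ 81.4   0.  124.2] [-0.0004 -0.0277  0.0162]
0.65 [ 83.4   0.  122. ] [-0.0004 -0.0296  0.0183]
0.6 [ 85.2   0.  119.7] [-0.0004 -0.0315  0.0205]
0.55 [ 86.9   0.  117.4] [-0.0004 -0.0333  0.0228]
0.5 [ 88.5   0.  114.9] [-0.0004 -0.0349  0.0252]
0.45 [ 89.9   0.  112.4] [-0.0005 -0.0364  0.0277]
0.4 [ 91.3   0.  109.8] [-0.0005 -0.0378  0.0302]
0.35 [ 92.5   0.  107.2] [-0.0005 -0.0391  0.0328]
```

{"op": "servo_tool", "data": {
  "deltas": [
    [[-0.0004,-0.0031,0.0012],0,-1],
    [[-0.0004,-0.0059,0.0021],0,-1],
    [[-0.0004,-0.0086,0.0032],0,-1],
    [[-0.0004,-0.0112,0.0044],0,-1],
    [[-0.0004,-0.0138,0.0057],0,-1]
  ]
}}

```text
time_s: 19.1
eef_pos: [0.5556, 0.0955, 0.1351]
tool_rot: [0.012, 0.987, -0.159, 0.001]
ft_force: [-0.4, -2.8, 4.9]
gripper_width: 0.0003
```

```bash
python3 -c "
from h import *
arc(np.arange(1.0,.5,-.05))"
```

```text
t 19.1 box mm [ 68.   -0.3 135.1] F box [-2.8 -0.5  4.9] turn need 0.001 w 0.0003 tilt [-0.0027 -0.0232 -0.9997]
1.0 [ 67.8   0.  134.9] [-0.0003  0.0002  0.0002]
0.95 [ 70.3   0.  133.4] [-0.0003 -0.0023  0.0016]
0.9 [ 72.7   0.  131.8] [-0.0003 -0.0048  0.0032]
0.85 [ 75.    0.  130.1] [-0.0003 -0.0071  0.0049]
0.8 [ 77.3   0.  128.2] [-0.0003 -0.0094  0.0067]
0.75 [ 79.4   0.  126.2] [-0.0003 -0.0116  0.0086]
0.7 [ 81.4   0.  124.2] [-0.0003 -0.0137  0.0106]
0.65 [ 83.4   0.  122. ] [-0.0003 -0.0157  0.0127]
0.6 [ 85.2   0.  119.7] [-0.0003 -0.0175  0.015 ]
0.55 [ 86.9   0.  117.4] [-0.0003 -0.0193  0.0173]
```

{"op": "servo_tool", "data": {
  "deltas": [
    [[-0.0003,-0.0023,0.0016],0,-1],
    [[-0.0003,-0.0048,0.0032],0,-1],
    [[-0.0003,-0.0071,0.0049],0,-1],
    [[-0.0003,-0.0094,0.0067],0,-1],
    [[-0.0003,-0.0116,0.0086],0,-1]
  ]
}}

```text
time_s: 19.6
eef_pos: [0.5593, 0.1066, 0.1264]
tool_rot: [0.012, 0.987, -0.159, 0.001]
ft_force: [0.3, -3.1, 4.1]
gripper_width: 0.0002
```

```bash
python3 -c "
from h import *
arc(np.arange(.75,.25,-.05))"
```

```text
t 19.6 box mm [ 79.7  -0.3 126.4] F box [-2.9 -1.2  4.1] turn need 0.001 w 0.0002 tilt [-0.0019 -0.0231 -0.9997]
0.75 [ 79.4   0.  126.2] [-0.0003  0.0003  0.0001]
0.7 [ 81.4   0.  124.2] [-0.0003 -0.0018  0.0022]
0.65 [ 83.4   0.  122. ] [-0.0003 -0.0037  0.0043]
0.6 [ 85.2   0.  119.7] [-0.0003 -0.0056  0.0065]
0.55 [ 86.9   0.  117.4] [-0.0003 -0.0074  0.0088]
0.5 [ 88.5   0.  114.9] [-0.0003 -0.009   0.0112]
0.45 [ 89.9   0.  112.4] [-0.0003 -0.0105  0.0137]
0.4 [ 91.3   0.  109.8] [-0.0003 -0.0119  0.0162]
0.35 [ 92.5   0.  107.2] [-0.0004 -0.0132  0.0189]
0.3 [ 93.5   0.  104.5] [-0.0004 -0.0143  0.0215]
```

{"op": "servo_tool", "data": {
  "deltas": [
    [[-0.0003,-0.0018,0.0022],0,-1],
    [[-0.0003,-0.0037,0.0043],0,-1],
    [[-0.0003,-0.0056,0.0065],0,-1],
    [[-0.0003,-0.0074,0.0088],0,-1],
    [[-0.0003,-0.009,0.0112],0,-1]
  ]
}}

```text
time_s: 20.1
eef_pos: [0.5621, 0.1154, 0.1149]
tool_rot: [0.011, 0.987, -0.159, 0.001]
ft_force: [1.3, -1.3, 4.7]
gripper_width: -0.0004
```

```bash
python3 -c "
from h import *
arc(np.arange(.5,.0,-.05))"
```

```text
t 20.1 box mm [ 88.9  -0.2 114.9] F box [-0.9 -1.6  4.7] turn need 0.001 w -0.0004 tilt [-0.0011 -0.0226 -0.9997]
0.5 [ 88.5   0.  114.9] [-0.0002  0.0005  0.    ]
0.45 [ 89.9   0.  112.4] [-0.0002 -0.001   0.0025]
0.4 [ 91.3   0.  109.8] [-0.0002 -0.0024  0.005 ]
0.35 [ 92.5   0.  107.2] [-0.0003 -0.0037  0.0077]
0.3 [ 93.5   0.  104.5] [-0.0003 -0.0048  0.0103]
0.25 [ 94.5   0.  101.8] [-0.0003 -0.0058  0.0131]
0.2 [95.2  0.  99. ] [-0.0003 -0.0067  0.0158]
0.15 [95.9  0.  96.1] [-0.0003 -0.0074  0.0187]
0.1 [96.4  0.  93.3] [-0.0003 -0.0079  0.0215]
0.05 [96.8  0.  90.4] [-0.0004 -0.0084  0.0244]
```

{"op": "servo_tool", "data": {
  "deltas": [
    [[-0.0002,-0.001,0.0025],0,-1],
    [[-0.0002,-0.0024,0.005],0,-1],
    [[-0.0002,-0.0037,0.0077],0,-1],
    [[-0.0002,-0.0048,0.0103],0,-1],
    [[-0.0002,-0.0058,0.0131],0,-1]
  ]
}}

```text
time_s: 20.6
eef_pos: [0.5635, 0.1209, 0.1012]
tool_rot: [0.011, 0.987, -0.159, 0.001]
ft_force: [0.9, 1.1, 3.4]
gripper_width: -0.0001
```

```bash
python3 -c "
from h import *
arc([.25,.2,.15,.1,.05,0,-.05])"
```

```text
t 20.6 box mm [ 94.6   0.2 101.2] F box [ 1.3 -0.5  3.4] turn need 0.001 w -0.0001 tilt [-0.0016 -0.0222 -0.9998]
0.25 [ 94.5   0.  101.8] [ 0.0002  0.0002 -0.0006]
0.2 [95.2  0.  99. ] [ 0.0002 -0.0007  0.0022]
0.15 [95.9  0.  96.1] [ 0.0002 -0.0014  0.005 ]
0.1 [96.4  0.  93.3] [ 0.0002 -0.0019  0.0079]
0.05 [96.8  0.  90.4] [ 0.0002 -0.0024  0.0107]
0 [97.   0.  87.5] [ 0.0001 -0.0027  0.0136]
-0.05 [97.1  0.  84.6] [ 0.0001 -0.0028  0.0165]
```

{"op": "servo_tool", "data": {
  "deltas": [
    [[0,-0.0007,0.0022],0,-1],
    [[0,-0.0014,0.0045],0,-1],
    [[0,-0.0018,0.0068],0,-1],
    [[0,-0.002,0.009],0,-1],
    [[0,-0.0022,0.0107],0,-1]
  ]
}}

```text
time_s: 21.1
eef_pos: [0.5635, 0.1228, 0.0897]
tool_rot: [0.011, 0.987, -0.159, 0.0]
ft_force: [-0.2, 0.4, -0.2]
gripper_width: 0.0001
```

```bash
python3 -c "
from h import *
here()"
```

```text
t 21.1 box mm [96.4  0.9 89.7] F box [ 0.3  0.3 -0.2] turn need 0.001 w 0.0001 tilt [-0.0034 -0.0222 -0.9997]
```

Force has dropped to zero – it appears to have snapped home. Press gently to feel the stop.

{"op": "servo_tool", "data": {
  "deltas": [
    [[0,0,0.0007],0,-1],
    [[0,0,0.0014],0,-1],
    [[0,0,0.0021],0,-1],
    [[0,0,0.0026],0,-1],
    [[0,0,0.003],0,-1]
  ]
}}

```text
time_s: 21.6
eef_pos: [0.5632, 0.1227, 0.0873]
tool_rot: [0.011, 0.987, -0.159, -0.0]
ft_force: [-5.1, -0.4, 7.4]
gripper_width: -0.0003
```

```bash
python3 -c "
from h import *
here()"
```

```text
t 21.6 box mm [96.3  1.1 87.3] F box [-1.9  4.7  7.4] turn need 0.001 w -0.0003 tilt [-0.0045 -0.0224 -0.9997]
```

{"op": "servo_tool", "data": {
  "deltas": [
    [[0,0,-0.01],0,-1],
    [[0,0,-0.03],0,-1],
    [[0,0,-0.06],0,-1],
    [[0,0,-0.1],0,-1],
    [[0,0,-0.1],0,-1]
  ]
}}

```text
time_s: 22.1
eef_pos: [0.5678, 0.1253, 0.1946]
tool_rot: [0.01, 0.987, -0.158, 0.006]
ft_force: [0.7, -0.5, 0.7]
gripper_width: -0.0002
```

{"op": "servo_tool", "data": {
  "deltas": [
    [[0,0.02,0],0,-1],
    [[0,0.04,0],0,-1],
    [[0,0.06,0],0,-1],
    [[0,0.06,0],0,-1],
    [[0,0.06,0],0,-1]
  ]
}}

```text
time_s: 22.6
eef_pos: [0.5491, 0.0683, 0.1958]
tool_rot: [0.01, 0.987, -0.159, 0.006]
ft_force: [-0.5, -0.1, -0.1]
gripper_width: 0.0001
```

```bash
python3 -c "
from h import *
here();f=env.grab_frame('wrist');cv2.imwrite('pics/w11.png',f)"
```

```text
t 22.6 box mm [ 40.1  -2.7 195.8] F box [-0.2  0.5 -0.1] turn need 0.0 w 0.0001 tilt [ 0.0093 -0.0217 -0.9997]
```

View pics/w11.png

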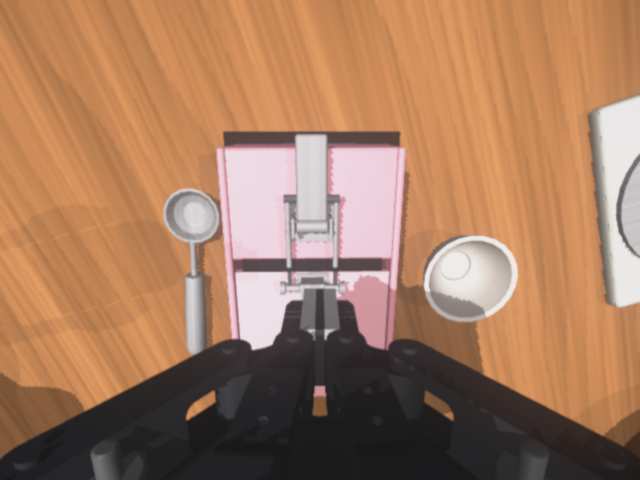

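```bash
python3 -c "
from station import env
print(env.finish_job())"
```

```text
the job is handed in; nothing more can be done
None
```

The pink lunchbox is shut and latched, and the job was handed in at about 23 s. One press went over your force limits.

- **Lid:** I slid it home, found the end seal by touch at a lid opening of about 8.5 mm, and pressed for about a second with 7.6–9.4 N. About 2 N of that went to the lid's friction.
- **Loop:** I swung the loop over by the ends of its bar, then drew the bar in under the hook lip until it met the post at about 8 N.
- **Lever:** I pressed it along its arc with no more than about 6 N. The resistance dropped to zero as it went over centre, and a light press met the stop at z = 87.3 mm (87.5 mm is shut).

**Last check:** the final wrist picture shows the handle flat towards +x and the bar under the hook. The tool was clear, reading under 1 N, and the spoon and ramekin still look in place beside the box.

**What went wrong:**
- While I lowered the bar to feel for the lid, the downward press reached about 15 N, above the 12 N you asked for. I backed off at once.
- On the swing over, the loop saw up to about 10 N, because its pin was roughly 3 mm from where I had estimated it.
- The last press on the lever stop was about 9 N in all, partly sideways.

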